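# Put the painted clay dogs on their drying trays

### The job

Four of the clay dogs on the bench have painted ears: stand each of these upright in the middle of the drying tray whose floor has the colour of its ears, lined up with the tray's length (facing either end). The clay is brittle, so keep the dogs upright and set them down rather than dropping them, and leave the two unfinished all-black dogs where they are.

Things in the scene. Friction and masses are not known exactly. Their poses are not given: they have to be found in the camera images.
- dog_green: Loose black clay dog, 0.16 kg, green ears and green spot on its back; 81 mm long, 72 tall; body 64 long, flat sides 38 apart from 10 to 44 mm up (grip across y at the origin, 30 mm up). Origin: between the feet, underside; x to the nose, z up. Head at x 11 to 45 mm, tail at x -38 to -20. Stands on the bench among the others, about 150 mm apart, facing +x within 40 degrees.
- dog_red: Loose black clay dog, 0.16 kg, red ears and red spot on its back; 81 mm long, 72 tall; body 64 long, flat sides 38 apart from 10 to 44 mm up (grip across y at the origin, 30 mm up). Origin: between the feet, underside; x to the nose, z up. Head at x 11 to 45 mm, tail at x -38 to -20. Stands on the bench among the others, about 150 mm apart, facing +x within 40 degrees.
- dog_yellow: Loose black clay dog, 0.16 kg, yellow ears and yellow spot on its back; 81 mm long, 72 tall; body 64 long, flat sides 38 apart from 10 to 44 mm up (grip across y at the origin, 30 mm up). Origin: between the feet, underside; x to the nose, z up. Head at x 11 to 45 mm, tail at x -38 to -20. Stands on the bench among the others, about 150 mm apart, facing +x within 40 degrees.
- dog_blue: Loose black clay dog, 0.16 kg, blue ears and blue spot on its back; 81 mm long, 72 tall; body 64 long, flat sides 38 apart from 10 to 44 mm up (grip across y at the origin, 30 mm up). Origin: between the feet, underside; x to the nose, z up. Head at x 11 to 45 mm, tail at x -38 to -20. Stands on the bench among the others, about 150 mm apart, facing +x within 40 degrees.
- blank_a: Unfinished clay dog, loose, all black but for its white eyes (no coloured ears, back or tail), to be left where it is; same shape, size and origin as the finished dogs.
- blank_b: Unfinished clay dog, loose, all black but for its white eyes (no coloured ears, back or tail), to be left where it is; same shape, size and origin as the finished dogs.
- tray_green: Fixed shallow drying tray, green floor, pale wooden rim: 92 mm long (x) by 70 (y). Floor 4 mm above the bench, 84 by 62 mm inside; rim 4 mm thick, top 9 mm above the bench. Origin: centre of its underside, at bench height; x along its length, within 20 degrees of world x. A dog fits in it lengthwise, its head may overhang the rim.
- tray_red: Fixed shallow drying tray, red floor, pale wooden rim: 92 mm long (x) by 70 (y). Floor 4 mm above the bench, 84 by 62 mm inside; rim 4 mm thick, top 9 mm above the bench. Origin: centre of its underside, at bench height; x along its length, within 20 degrees of world x. A dog fits in it lengthwise, its head may overhang the rim.
- tray_yellow: Fixed shallow drying tray, yellow floor, pale wooden rim: 92 mm long (x) by 70 (y). Floor 4 mm above the bench, 84 by 62 mm inside; rim 4 mm thick, top 9 mm above the bench. Origin: centre of its underside, at bench height; x along its length, within 20 degrees of world x. A dog fits in it lengthwise, its head may overhang the rim.
- tray_blue: Fixed shallow drying tray, blue floor, pale wooden rim: 92 mm long (x) by 70 (y). Floor 4 mm above the bench, 84 by 62 mm inside; rim 4 mm thick, top 9 mm above the bench. Origin: centre of its underside, at bench height; x along its length, within 20 degrees of world x. A dog fits in it lengthwise, its head may overhang the rim.
Not all that is in view belongs to the job. Leave any pink, purple or turquoise look-alike of the blank_b alone.

How it is judged:
By the outcome, as a careful person would: the job done as asked, in the order asked, and still so for the second after the job is handed in, with the robot touching nothing.
It also fails if it takes over 102 s, if anything falls off the work surface, if the arm or the gripper's body presses on something with over 40 N, if the wrist force passes 120 N, or if a joint passes its speed limit or range.

### The arm

A 6-joint arm with a two-finger parallel gripper is mounted at the origin on the work surface. World frame = base frame: x ahead of the robot, y to its left, z up, the work surface at z = 0. Lengths are in mm, angles in rad, forces in N, time in s.
With the tool pointing down it reaches from about 225 to 875 mm from the base axis. Payload 3.4 kg.
Tool frame: the origin (TCP) lies on the centre line of the jaws, within the pads' length; the fingertips stand 11 mm ahead of it and the grasp point (between the pads) lies 8 mm behind it; z points along the fingers, y is the line along which they close (so a half turn about z gives the same grasp; the last joint's range is limited). The gripper opens to 85 mm and grips with 20 to 120 N. Pads are 22 mm wide; open, the fingers measure 114 mm over their backs; the gripper's body (76 mm by 85 mm) begins 54 mm behind the grasp point. The pads swing forward as they close: fully open they stand 13 mm farther back than shut.
Start: joints at [-1.444, 0.276, 1.505, -0, 1.361, -0.121], TCP at [141.028, -557.47, 242.328] pointing down, gripper open.
Joint ranges: [-2.89, 2.89], [-0.75, 2.08], [0.22, 2.7], [-1.18, 4.32], [0.11, 2.71], [-2.7, 2.7]. Speed limits (rad/s): [2.57, 2.57, 3.14, 3.14, 3.14, 3.14].

### API

Orientations are given as a unit quaternion [w, x, y, z].
In Python, from station import robot, cams, workorder gives the robot as it stands.
- The arm moves only by the tool drive_tool, never from a script. Its argument "motion" is one flat list of numbers, 7 for each row, row after row: the shift along the tool's x, y, z scaled (see below), then the turn, a rotation vector about the tool's x, y, z scaled (see below), then the closure, from 0 (fully open) to 1 (shut). In form: [dx, dy, dz, wx, wy, wz, grip, dx, dy, dz, wx, wy, wz, grip, ...]. A call has 1 to 12 rows; each row is the pose to reach, as a shift and turn from the pose commanded when the call began, along the tool's axes at that moment; what a row does not reach only later rows make up. The controller multiplies each number of a shift by 200 mm and each number of a turn by pi/4 rad. A row lasts 1/12 s, in which the tool goes at most 41.7 mm and 7.16 degrees, less where a joint would pass 70% of its speed; a pose out of reach is approached as far as the arm can. A call with a number of a shift or a turn outside -1 to 1 is refused whole. A call with a gripper value outside its range is refused whole. The fingers move at their own pace and stop on an object; "grip_force" is the grip in N (left out, the last holds). Time passes only in rows, so rows that repeat a pose let the fingers close. It gives the time, the measured TCP pose, the force, the opening and the grip force at its end, in the units of the state.
- robot.get_obs(): the state, without advancing time (a new reading comes with each control period).
- cams.capture(name): name is "scene" or "side" or "wrist"; returns the picture (384x512x3 uint8, red, green, blue); there is no depth.
- cams.camera_info(name): a dict with "fovy" (degrees; the focal length in pixels is half the picture's height over the tangent of half this angle, whatever the lens; pixels are square), "cx", "cy" (the principal point, pixels), "camera_from_world" (4x4, takes a point from world to camera coordinates). Camera axes: x right, y down, z forward; pixel columns grow to the right and rows downward; lengths in mm; the calibration is good to about 2 mm. A picture is of the moment at which its call begins: read the wrist's pose just before it. camera_info takes no time and is no camera call; for the wrist camera it gives the pose at the moment of the call.
- workorder.sign_off(): hands the job in; it is judged then, once.
The state is a dict: "time": time; "qpos": joint angles; "joint_velocities": joint speeds; "joint_torque": joint torques, N m; "eef_pos": TCP position; "ee_rot": TCP orientation; "wrist_force": force on the tool from outside, world axes, zero at the start; "moment": the same for the moment, N m; "gripper_width": finger opening in mm; "grip_force": force on a finger pad.
Only numpy, scipy, OpenCV 4.12 (cv2) and the standard library are available. Lean on these libraries where they do the work, as an engineer would, in place of code of your own. Each camera call takes 0.05 s, during which the arm holds its last target. There are 200 camera calls.

## Working session

There is one attempt and no reset: what is moved stays moved. The work goes in short steps, Python scripts to look and compute and a tool call to move; the robot and the scene stay as the last step left them, time stands still between calls to the robot, and variables do not carry over. Pictures are saved under pics/ and viewed, at most 14 in all, crops included, and the job is handed in when it is done.

Besides the shell and the picture viewer there is one more tool, called after "Request:" as a command line: name --argument value ..., lists and objects as JSON in quotes. drive_tool: Moves the arm, as the interface text tells. Shifts and turns lie within -1 to 1; 1 stands for 200 mm of shift or pi/4 rad of turn. Its arguments: {"type":"object","properties":{"motion":{"type":"array"},"grip_force":{"type":"number"}},"required":["motion"]}

```bash
mkdir -p pics; ls
python3 - <<'E'
from station import robot,cams,workorder
import cv2,numpy as np
o=robot.get_obs();print(o['time'],o['eef_pos'],o['ee_rot'],o['gripper_width'])
for n in("scene","side","wrist"):
    im=cams.capture(n);cv2.imwrite(f"pics/{n}0.png",im[:,:,::-1]);i=cams.camera_info(n);print(n,i)
E
```

```text
pics
0.0 [ 140.95996039 -556.94271287  241.43490205] [-9.16643567e-04  9.92333455e-01  1.23585895e-01 -1.06224060e-05] 85.24850470151897
scene {'fovy': 47.20340106983865, 'cx': 259.6423240095398, 'cy': 191.566504324551, 'camera_from_world': array([[ 8.77763799e-01,  4.79073344e-01, -4.40963613e-03,
        -4.74616357e+02],
       [ 3.45944012e-01, -6.40156477e-01, -6.85946372e-01,
        -1.33921587e+02],
       [-3.31441479e-01,  6.00573406e-01, -7.27638736e-01,
         1.57592595e+03],
       [ 0.00000000e+00,  0.00000000e+00,  0.00000000e+00,
         1.00000000e+00]])}
side {'fovy': 43.19421121061061, 'cx': 257.6658349912381, 'cy': 191.5886847823391, 'camera_from_world': array([[-9.18672784e-01, -3.94761472e-01, -1.42722015e-02,
         5.02018378e+02],
       [-2.74350696e-01,  6.63618982e-01, -6.95946508e-01,
         1.25015327e+02],
       [ 2.84204172e-01, -6.35431528e-01, -7.17951783e-01,
         1.38242497e+03],
       [ 0.00000000e+00,  0.00000000e+00,  0.00000000e+00,
         1.00000000e+00]])}
wrist {'fovy': 61.07321679476264, 'cx': 254.70249468260033, 'cy': 188.67158273317278, 'camera_from_world': array([[ 2.45156232e-01, -9.69482780e-01, -1.24948193e-03,
        -5.73174496e+02],
       [-9.30023648e-01, -2.35541639e-01,  2.82092451e-01,
        -3.60633906e+01],
       [-2.73778078e-01, -6.79946745e-02, -9.59386412e-01,
         3.79232128e+02],
       [ 0.00000000e+00,  0.00000000e+00,  0.00000000e+00,
         1.00000000e+00]])}
```

Run:
```python
import cv2
for n in("scene","side"):
    im=cv2.imread(f"pics/{n}0.png");cv2.imwrite(f"pics/{n}0b.png",cv2.resize(im,(800,600),interpolation=cv2.INTER_CUBIC))
```

```text
(no output)
```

View pics/scene0b.png

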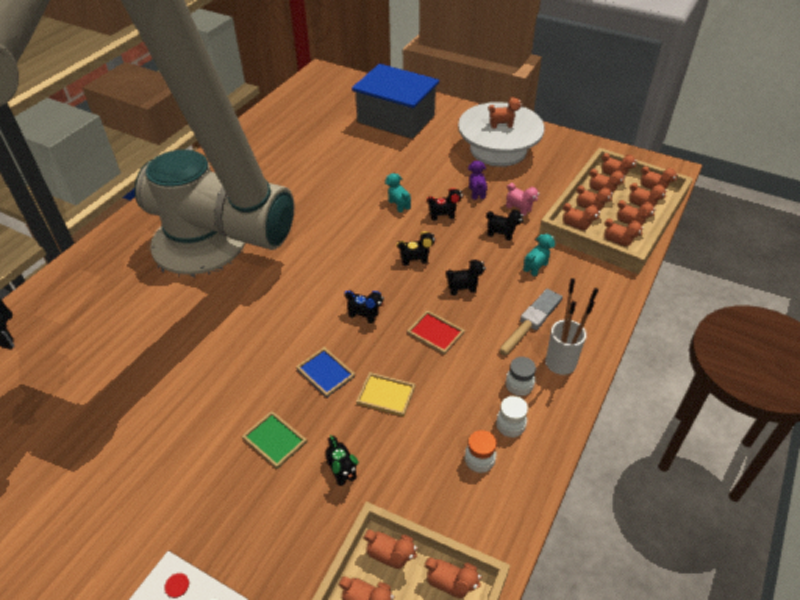

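View pics/side0b.png

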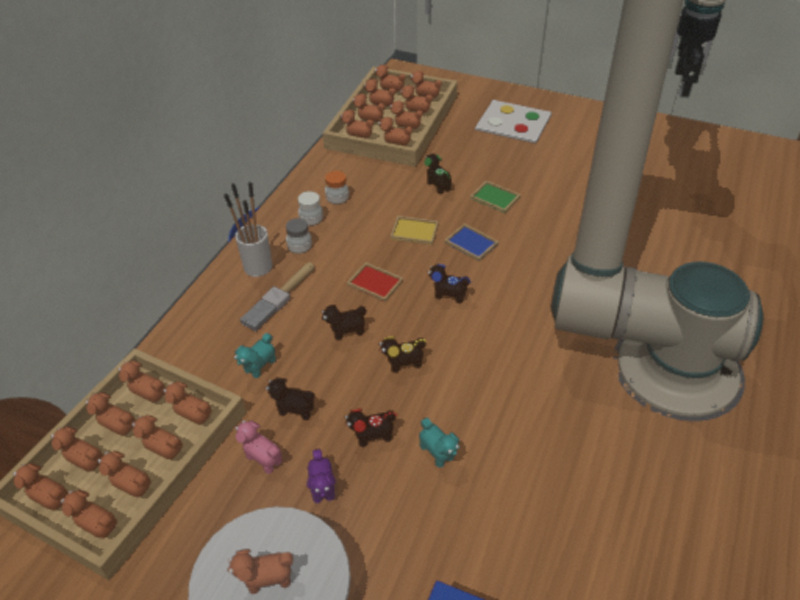

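The scene view (800x600 pixels) shows these dogs:
- red (443,207), yellow (415,250), blue (364,304) and green (341,460)
- blanks, all black, at (503,223) and (463,277)

Trays are red (436,331), blue (326,371), yellow (386,393) and green (274,438). Pink, purple and turquoise animals are decoys.

```bash
cat > h.py <<'E'
import cv2,numpy as np
from station import robot,cams
HUE={'red':[(0,6),(172,180)],'yellow':[(22,34)],'green':[(50,80)],'blue':[(108,125)]}
def mask(im,c,s=130,v=60):
    h=cv2.cvtColor(im,cv2.COLOR_BGR2HSV);m=0
    for a,b in HUE[c]: m=m|cv2.inRange(h,(a,s,v),(b,255,255))
    return m
def ray(i,uv):
    T=i['camera_from_world'];f=192/np.tan(np.radians(i['fovy']/2))
    d=T[:3,:3].T@np.array([(uv[0]-i['cx'])/f,(uv[1]-i['cy'])/f,1]);return -T[:3,:3].T@T[:3,3],d/np.linalg.norm(d)
def plane(i,uv,z):
    o,d=ray(i,uv);return o+d*(z-o[2])/d[2]
def tri(i1,a,i2,b):
    A=0;B=0;R=[ray(i1,a),ray(i2,b)]
    for o,d in R:
        P=np.eye(3)-np.outer(d,d);A=A+P;B=B+P@o
    x=np.linalg.solve(A,B);return x,sum(np.linalg.norm((np.eye(3)-np.outer(d,d))@(x-o)) for o,d in R)
def blobs(m,amin):
    n,l,s,c=cv2.connectedComponentsWithStats(m);return [(int(s[k,4]),c[k].round(1),l==k) for k in range(1,n) if s[k,4]>=amin]
E
python3 - <<'E'
from h import *
I={n:(cv2.imread(f'pics/{n}0.png'),cams.camera_info(n)) for n in('scene','side')}
for c in HUE:
    print(c)
    for n in I:
        print(' ',n,[(a,*p) for a,p,_ in blobs(mask(I[n][0],c),6) if 130<p[0]<360 and 80<p[1]<320])
E
```

```text
red
  scene [(25, np.float64(291.0), np.float64(126.4)), (30, np.float64(280.8), np.float64(127.9)), (364, np.float64(278.4), np.float64(211.6))]
  side [(25, np.float64(333.1), np.float64(81.6)), (309, np.float64(239.7), np.float64(179.5)), (10, np.float64(227.5), np.float64(262.5)), (17, np.float64(248.4), np.float64(265.0)), (25, np.float64(240.6), np.float64(269.0)), (60, np.float64(229.8), np.float64(272.4))]
yellow
  scene [(12, np.float64(272.4), np.float64(154.3)), (24, np.float64(263.1), np.float64(156.7)), (452, np.float64(246.7), np.float64(251.7))]
  side [(257, np.float64(265.0), np.float64(146.5)), (15, np.float64(267.0), np.float64(218.9)), (38, np.float64(251.2), np.float64(224.3)), (13, np.float64(259.5), np.float64(222.7))]
green
  scene [(506, np.float64(175.3), np.float64(280.3)), (8, np.float64(216.8), np.float64(290.4)), (17, np.float64(225.9), np.float64(293.5)), (35, np.float64(214.9), np.float64(298.0))]
  side []
blue
  scene [(47, np.float64(234.6), np.float64(192.8)), (403, np.float64(207.9), np.float64(237.1))]
  side [(218, np.float64(301.3), np.float64(154.1)), (22, np.float64(279.2), np.float64(176.5))]
```

Run:
```python
from h import *
I={n:(cv2.imread(f'pics/{n}0.png'),cams.camera_info(n)) for n in('scene','side')}
print(cv2.cvtColor(I['side'][0],cv2.COLOR_BGR2HSV)[124:127,315:319].tolist())
HUE['green']=[(50,95)];HUE['blue']=[(100,128)]
sp={'red':((280.8,127.9),(240.6,269)),'yellow':((263.1,156.7),(260.5,222.9))}
for c in HUE:
    cen={}
    for n in I:
        im,i=I[n]; B=[b for b in blobs(mask(im,c,100,40),5) if 130<b[1][0]<360 and 80<b[1][1]<320]
        if not B: continue
        B.sort(key=lambda b:-b[0]);cen[n]=B[0][1]
        ct=max(cv2.findContours(B[0][2].astype(np.uint8),0,2)[0],key=cv2.contourArea)
        P=np.array([plane(i,p[0],4)[:2] for p in ct],np.float32);r=cv2.minAreaRect(P)
        print(c,n,np.round(r[0],1),np.round(r[1],1),round(r[2],1),'| small',[(b[0],*map(float,b[1])) for b in B[1:]])
    print('  tray tri',[np.round(v,1) for v in tri(I['scene'][1],cen['scene'],I['side'][1],cen['side'])] if len(cen)==2 else '')
for c,(a,b) in sp.items(): print(c,'spot',tri(I['scene'][1],a,I['side'][1],b))
im=I['side'][0][80:310,150:330];cv2.imwrite('pics/c1.png',cv2.resize(im,None,fx=2.6,fy=2.6,interpolation=2)[:600])
```

```text
[[[61, 110, 116], [61, 113, 115], [62, 112, 114], [61, 112, 114]], [[62, 116, 114], [61, 112, 114], [61, 114, 114], [61, 111, 115]], [[61, 112, 114], [61, 112, 114], [61, 113, 113], [61, 114, 114]]]
red scene [600.7  13.1] [58.1 80.3] 82.1 | small [(270, 333.1, 126.5), (37, 280.4, 128.0), (33, 290.7, 126.2), (6, 300.0, 114.5), (5, 299.6, 107.8), (5, 289.6, 120.8)]
red side [605.8   7.4] [57.1 79.1] 82.7 | small [(70, 242.4, 268.2), (64, 229.9, 272.3), (34, 333.3, 81.8), (10, 227.5, 262.5), (7, 177.6, 293.0), (6, 164.8, 278.7), (5, 171.8, 297.8)]
  tray tri [array([602.9,  10.6,   7.4]), np.float64(1.8)]
yellow scene [ 588.5 -167.4] [82.5 57. ] 11.4 | small [(27, 263.3, 156.6), (13, 272.4, 154.6), (9, 191.1, 283.7), (9, 182.0, 292.0), (5, 161.0, 283.0)]
yellow side [ 592.8 -171.6] [81.3 56.2] 10.1 | small [(48, 262.2, 221.1), (38, 251.2, 224.3)]
  tray tri [array([ 591. , -169. ,    6.4]), np.float64(1.4)]
green scene [ 463.1 -344.8] [58.9 79.9] 77.5 | small [(266, 344.8, 162.2), (204, 254.2, 122.8), (65, 215.3, 295.1), (45, 177.8, 132.9), (21, 225.6, 293.6), (11, 213.4, 282.4), (5, 183.6, 129.0)]
green side [353.4 313. ] [49.9 74.8] 66.8 | small [(213, 163.6, 224.3), (198, 316.5, 125.0), (15, 273.6, 103.1), (10, 162.4, 234.3)]
  tray tri [array([ 349.9,  -71.3, -471.1]), np.float64(273.9)]
blue scene [ 460.5 -176.6] [58.1 78.7] 72.6 | small [(76, 232.6, 192.2)]
blue side [ 465.4 -182. ] [53.2 77.6] 72.3 | small [(28, 279.2, 176.6), (15, 148.5, 148.0), (10, 289.8, 179.1)]
  tray tri [array([ 463.5, -178.5,    7.1]), np.float64(1.9)]
red spot (array([443.36170687, 344.60117619,  45.31582145]), np.float64(4.5179332839788255))
yellow spot (array([458.56041715, 178.80996072,  42.58203476]), np.float64(3.126929299658408))
```

```bash
cat >> h.py <<'E'
from scipy.spatial.transform import Rotation as R
def pose():
    o=robot.get_obs();q=o['ee_rot'];return np.array(o['eef_pos']),R.from_quat([q[1],q[2],q[3],q[0]])
def go(*wp):
    "wp: x,y,z,yaw(deg) -> rows dx..wz"
    p,r=pose()
    for x,y,z,a in wp:
        t=R.from_euler('z',a,degrees=True)*R.from_euler('x',180,degrees=True)
        print((x,y,z,a),np.round(r.inv().apply(np.array([x,y,z])-p)/200,3).tolist(),np.round((r.inv()*t).as_rotvec()/(np.pi/4),3).tolist())
E
python3 - <<'E'
from h import *
s,d=cams.camera_info('scene'),cams.camera_info('side')
for c,a,b in(('blue',(232.6,192.2),(288,179)),('green',(215.8,291),(281.6,110.7))): print(c,tri(s,a,d,b))
p,r=pose();i=cams.camera_info('wrist');T=i['camera_from_world'];C=-T[:3,:3].T@T[:3,3]
print('cam in tool',r.inv().apply(C-p),'axis',r.inv().apply(T[2,:3]),r.inv().apply(T[0,:3]))
# tray green side
m=cv2.inRange(cv2.cvtColor(cv2.imread('pics/side0.png'),cv2.COLOR_BGR2HSV),(50,90,60),(75,255,255))
for a,p_,l in blobs(m,60):
  ct=max(cv2.findContours(l.astype(np.uint8),0,2)[0],key=cv2.contourArea);rr=cv2.minAreaRect(np.array([plane(d,q[0],4)[:2] for q in ct],np.float32));print(a,p_,rr)
  print(tri(s,(175.3,280.3),d,p_))
E
```

```text
blue (array([451.23075535, -14.67845101,  43.19648131]), np.float64(0.9333620266358769))
green (array([ 595.64821177, -336.36176949,   40.49580852]), np.float64(2.6878768632600583))
cam in tool [  72.28221674   -1.17114549 -131.6308338 ] axis [-2.82248456e-01  6.80571607e-05  9.59341339e-01] [-1.49572446e-04  9.99999982e-01 -1.14947357e-04]
198 [316.5 125. ] ((468.1203918457031, -350.3255615234375), (52.6528205871582, 74.0829849243164), 77.04541015625)
(array([ 466.13628557, -346.23540776,    7.15517064]), np.float64(1.0962569806135587))
```

View pics/c1.png

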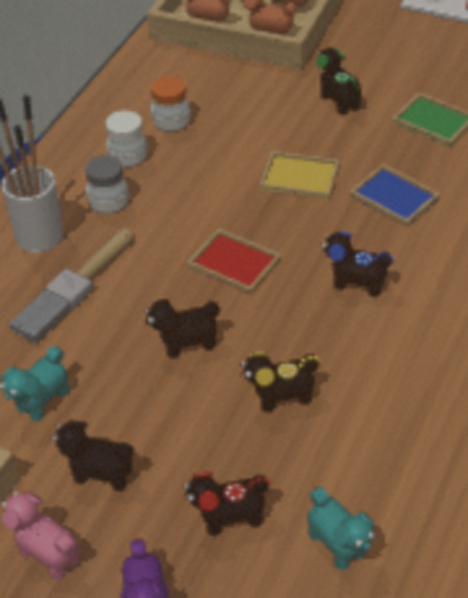

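The crop shows coloured ears, spot and tail on green (340,80), blue (358,262), yellow (282,380) and red (230,500). The all-black dogs are at (185,325) and (95,455), and I leave them. First move: above the green dog.

Run:
```python
from h import *
go((300,-480,240,14),(296,-480,220,-10))
```

```text
(300, -480, 240, 14) [0.865, -0.179, 0.009] [-0.002, -0.0, 0.004]
(296, -480, 220, -10) [0.846, -0.183, 0.109] [-0.002, 0.0, 0.538]
```

Request:
drive_tool --motion '[1.0,-0.2,0.0,0,0,0,0.2,1.0,-0.2,0.0,0,0,0,0.2,1.0,-0.2,0.0,0,0,0,0.2,1.0,-0.2,0.0,0,0,0,0.2,1.0,-0.2,0.0,0,0,0,0.2]'

```text
time: 0.57
eef_pos: [326.9, -468.1, 242.1]
ee_rot: [-0.0, 0.992, 0.124, 0.0]
wrist_force: [-0.6, -1.1, -0.0]
gripper_width: 68.2
grip_force: 0.0
```

Request:
drive_tool --motion '[0.9,-0.2,0.1,0,0,0.7,0.2,0.9,-0.2,0.1,0,0,0.7,0.2,0.9,-0.2,0.1,0,0,0.7,0.2,0.9,-0.2,0.1,0,0,0.7,0.2,0.9,-0.2,0.1,0,0,0.7,0.2]'

```text
time: 0.98
eef_pos: [492.4, -384.5, 221.5]
ee_rot: [-0.001, 0.988, -0.152, 0.0]
wrist_force: [1.1, -1.3, -0.0]
gripper_width: 68.3
grip_force: 0.0
```

Run:
```python
from h import *
print(robot.get_obs()['time'],pose()[0],robot.get_obs()['gripper_width'])
go((596,-336,180,-38))
```

```text
0.9833 [ 492.40391797 -384.5394472   221.53029057] 68.2994484150573
(596, -336, 180, -38) [0.421, -0.387, 0.208] [-0.002, 0.0, 0.455]
```

Request:
drive_tool --motion '[0.42,-0.39,0.21,0,0,0.45,0.2,0.42,-0.39,0.21,0,0,0.45,0.2,0.42,-0.39,0.21,0,0,0.45,0.2,0.42,-0.39,0.21,0,0,0.45,0.2,0.42,-0.39,0.21,0,0,0.45,0.2,0.42,-0.39,0.21,0,0,0.45,0.2]'

```text
time: 1.48
eef_pos: [592.7, -337.2, 179.8]
ee_rot: [0.0, 0.947, -0.321, -0.001]
wrist_force: [-0.2, -0.6, -0.1]
gripper_width: 68.6
grip_force: 0.0
```

```bash
cat >> h.py <<'E'
def look(name):
    i=cams.camera_info('wrist');im=cams.capture('wrist')[:,:,::-1].copy();cv2.imwrite(f'pics/{name}.png',im);return im,i
E
python3 - <<'E'
from h import *
print(pose()[0]);look('g1')
E
```

```text
[ 592.74867013 -337.22207228  179.80075279]
```

View pics/g1.png

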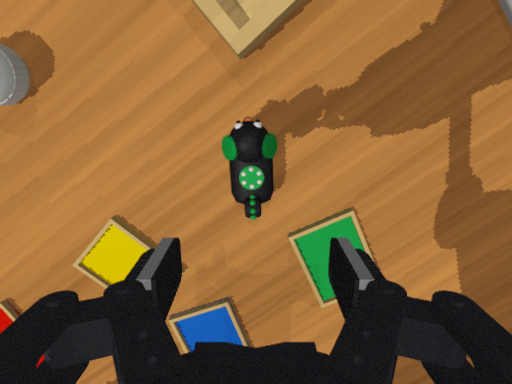

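The wrist view shows the green dog upright in the picture: spot at (251,178), ears at (230,148) and (270,146), nose at the top, tail at (253,213). I'll take a second, nearer view for its height.

Request:
drive_tool --motion '[0,0,0.3,0,0,0,0.2,0,0,0.3,0,0,0,0.2]'

```text
time: 1.7
eef_pos: [591.4, -338.2, 119.5]
ee_rot: [0.0, 0.947, -0.323, -0.0]
wrist_force: [-0.8, 0.3, -1.3]
gripper_width: 68.3
grip_force: 0.0
```

```bash
cat >> h.py <<'E'
def dogpts(im,c,amax=1500,win=(130,380,60,300),s=100,v=45):
    m=mask(im,c,s,v);m=cv2.morphologyEx(m,cv2.MORPH_CLOSE,np.ones((5,5),np.uint8))
    return [(a,p) for a,p,_ in blobs(m,25) if a<amax and win[0]<p[0]<win[1] and win[2]<p[1]<win[3]]
E
python3 - <<'E'
from h import *
import pickle
im,i=look('g2');print(pose()[0]);print(dogpts(im,'green'))
a=cv2.imread('pics/g1.png');A=dogpts(a,'green');print(A)
i1={**i};T=i['camera_from_world'].copy()
# camera 1: same orientation, moved up by z difference
C=-T[:3,:3].T@T[:3,3]+np.array([592.75,-337.22,179.8])-pose()[0];T[:3,3]=-T[:3,:3]@C;i1['camera_from_world']=T
for n,p in A:
    for k,q in dogpts(im,'green'):
        x,e=tri(i1,p,i,q)
        if e<3: print(n,k,x.round(1),round(e,1))
E
```

```text
[ 589.11019825 -336.59715585  115.35349214]
[(504, array([270. , 160.8])), (445, array([219.2, 163.6])), (943, array([248.3, 207. ])), (164, array([367.2, 251.5]))]
[(311, array([268.9, 145.8])), (299, array([229.2, 147.7])), (665, array([251.5, 184. ]))]
311 504 [ 620.4 -368.4  104.5] 0.5
299 445 [ 632.8 -344.8   86.7] 1.8
665 943 [ 597.3 -336.2   60.9] 0.4
```

View pics/g2.png

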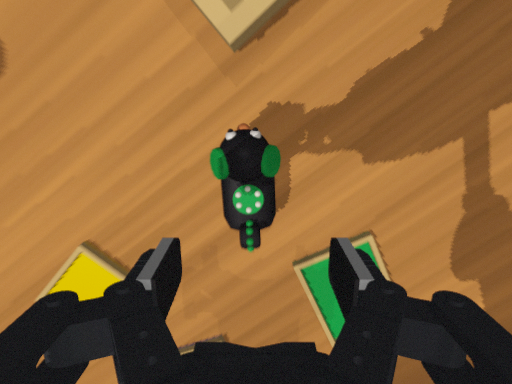

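The view from closer up shows the same dog, spot at (248,199) and tail at (250,235). The arm had not settled when the picture was taken, so I look again now that it has, and triangulate against the fixed cameras.

```bash
cat >> h.py <<'E'
def dark(im,win):
    m=(im.max(2)<60).astype(np.uint8)*255
    return m
E
sed -i 's/m=cv2.morphologyEx(m,cv2.MORPH_CLOSE,np.ones((5,5),np.uint8))/m=cv2.morphologyEx(m,cv2.MORPH_CLOSE,np.ones((2,2),np.uint8))/' h.py
python3 - <<'E'
from h import *
im,i=look('g3');p,r=pose();print(p);P=dogpts(im,'green');print(P)
s=cams.camera_info('scene');d=cams.camera_info('side')
sp=max(P,key=lambda b:b[0] if 235<b[1][0]<262 else 0)[1]
print('scene',tri(s,(215.8,291),i,sp));print('side',tri(d,(281.6,110.7),i,sp))
# features in tool coords on planes
def T(uv,z): return r.inv().apply(plane(i,uv,z)-p).round(1)
print('spot46',T(sp,46),plane(i,sp,46))
for q in P: print(q[1],T(q[1],50))
E
```

```text
[ 589.66491153 -336.86557008  117.33512418]
[(552, array([271.2, 158.9])), (488, array([218.1, 161.6])), (633, array([248.2, 198.3])), (107, array([249.4, 227.6])), (95, array([250.2, 244.8])), (281, array([372. , 255.7]))]
scene (array([ 592.20726532, -333.00720992,   32.91305175]), np.float64(1.6473082710109281))
side (array([ 595.7060507 , -334.35309722,   41.69602452]), np.float64(1.153926365526896))
spot46 [ 4.9 -5.1 71.3] [ 596.26328052 -335.54461782   46.        ]
[271.2 158.9] [31.8  9.2 67.1]
[218.1 161.6] [ 30.1 -23.4  67.1]
[248.2 198.3] [ 6.3 -5.  67.3]
[249.4 227.6] [-14.   -4.4  67.4]
[250.2 244.8] [-26.4  -3.9  67.5]
[372.  255.7] [-34.5  78.   67.6]
```

Run:
```python
from h import *
go((600.4,-338.4,90,-34.5),(600.4,-338.4,22,-34.5),(600.4,-338.4,110,-34.5))
```

```text
(600.4, -338.4, 90, -34.5) [0.048, -0.027, 0.136] [0.001, 0.009, -0.07]
(600.4, -338.4, 22, -34.5) [0.051, -0.027, 0.476] [0.001, 0.009, -0.07]
(600.4, -338.4, 110, -34.5) [0.047, -0.027, 0.036] [0.001, 0.009, -0.07]
```

Request:
drive_tool --motion '[0.05,-0.03,0.14,0,0.01,-0.07,0.2,0.05,-0.03,0.14,0,0.01,-0.07,0.2,0.05,-0.03,0.26,0,0.01,-0.07,0.2,0.05,-0.03,0.36,0,0.01,-0.07,0.2,0.05,-0.03,0.43,0,0.01,-0.07,0.2,0.05,-0.03,0.465,0,0.01,-0.07,0.2,0.05,-0.03,0.465,0,0.01,-0.07,0.2,0.05,-0.03,0.465,0,0.01,-0.07,0.2]' --grip_force 30

```text
time: 2.47
eef_pos: [605.1, -339.5, 28.9]
ee_rot: [0.002, 0.955, -0.296, 0.005]
wrist_force: [0.6, 0.4, 0.8]
gripper_width: 68.3
grip_force: 0.0
```

Request:
drive_tool --motion '[0,0,0,0,0,0,0.7,0,0,0,0,0,0,0.7,0,0,0,0,0,0,0.7,0,0,0,0,0,0,0.7,0,0,0,0,0,0,0.7,0,0,0,0,0,0,0.7]'

```text
time: 2.97
eef_pos: [605.5, -339.5, 29.1]
ee_rot: [0.002, 0.955, -0.296, 0.005]
wrist_force: [-1.1, -0.4, 6.9]
gripper_width: 37.6
grip_force: 31.6
```

Request:
drive_tool --motion '[0,0,-0.1,0,0,0,0.7,0,0,-0.3,0,0,0,0.7,0,0,-0.5,0,0,0,0.7,0,0,-0.5,0,0,0,0.7,0,0,-0.5,0,0,0,0.7]'

```text
time: 3.38
eef_pos: [605.7, -338.9, 130.5]
ee_rot: [0.002, 0.955, -0.296, 0.007]
wrist_force: [0.2, 0.2, -2.5]
gripper_width: 37.2
grip_force: 30.8
```

Run:
```python
from h import *
print(pose()[0],robot.get_obs()['gripper_width'])
go((490,-332,130,-20),(380,-325,130,-12.5))
```

```text
[ 605.72393885 -338.90379942  130.50143547] 37.23019445652588
(490, -332, 130, -20) [-0.497, 0.298, -0.005] [0.002, -0.018, -0.32]
(380, -325, 130, -12.5) [-0.971, 0.58, -0.011] [0.004, -0.018, -0.487]
```

Request:
drive_tool --motion '[-0.15,0.09,0,0,0,-0.1,0.7,-0.3,0.18,0,0,-0.01,-0.2,0.7,-0.5,0.3,0,0,-0.02,-0.32,0.7,-0.7,0.42,0,0,-0.02,-0.4,0.7,-0.85,0.5,0,0,-0.02,-0.48,0.7,-0.97,0.58,0,0,-0.02,-0.49,0.7,-0.97,0.58,0,0,-0.02,-0.49,0.7,-0.97,0.58,0,0,-0.02,-0.49,0.7,-0.97,0.58,0,0,-0.02,-0.49,0.7,-0.97,0.58,0,0,-0.02,-0.49,0.7]'

```text
time: 4.22
eef_pos: [379.5, -324.5, 125.3]
ee_rot: [-0.0, 0.994, -0.107, -0.004]
wrist_force: [-0.1, -0.2, -1.6]
gripper_width: 37.7
grip_force: 30.9
```

```bash
cat >> h.py <<'E'
def tray(im,i,c):
    b=max(blobs(mask(im,c,110,70),400),key=lambda b:b[0]);ct=max(cv2.findContours(b[2].astype(np.uint8),0,1)[0],key=cv2.contourArea)
    r=cv2.minAreaRect(np.array([plane(i,q[0],4)[:2] for q in ct],np.float32));a=r[2] if r[1][0]>r[1][1] else r[2]-90
    return b[1],np.round(r[0],1),np.round(r[1],1),round(a,1)
E
python3 - <<'E'
from h import *
im,i=look('g4');print(pose()[0],robot.get_obs()['joint_velocities'].round(3))
for c in HUE:
    try: print(c,tray(im,i,c))
    except Exception as e: print(c,e)
E
```

```text
[ 379.66836084 -324.4189096   125.36471374] [ 0.002  0.001 -0.003 -0.002  0.003 -0.002]
red max() iterable argument is empty
yellow max() iterable argument is empty
green (array([258.6,  63.9]), array([ 465.3, -344.8]), array([61.8, 83.4]), -12.5)
blue max() iterable argument is empty
```

View pics/g4.png

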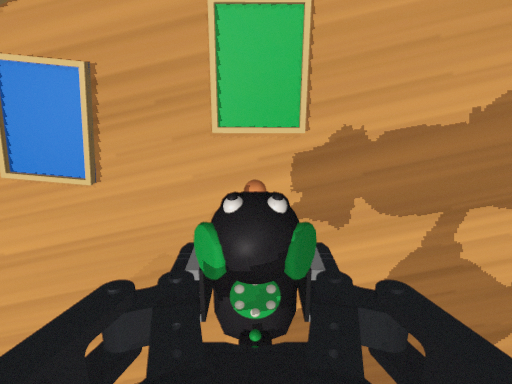

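The green tray's floor is centred at (259,66), with the rim clear. The dog hangs upright in the jaws with its spot at (255,299). I'll work out the dog's offset in the hand from that, then the lowering.

Run:
```python
from h import *
i=cams.camera_info('wrist');p,r=pose()
for z in (140,142,144): print(r.inv().apply(plane(i,(255,299),z)-p).round(1))
print('nose tip z=96+45',r.inv().apply(plane(i,(256,180),140)-p).round(1), 'tail',r.inv().apply(plane(i,(256,336),147)-p).round(1))
a=np.radians(-12.5);g=np.array([465.3,-344.8])+4.8*np.array([np.cos(a),np.sin(a)]);print(g)
go((*g,110,-12.5),(*g,35,-12.5),(*g,100,-12.5))
```

```text
[-10.6  -1.  -14.6]
[ -9.2  -1.  -16.6]
[ -7.8  -1.  -18.6]
nose tip z=96+45 [ 40.8  -0.7 -15. ] tail [-23.2  -0.6 -21.5]
[ 469.98622083 -345.83891015]
(np.float64(469.9862208341757), np.float64(-345.8389101469029), 110, -12.5) [0.465, 0.008, 0.073] [-0.0, 0.01, 0.004]
(np.float64(469.9862208341757), np.float64(-345.8389101469029), 35, -12.5) [0.468, 0.008, 0.448] [-0.0, 0.01, 0.004]
(np.float64(469.9862208341757), np.float64(-345.8389101469029), 100, -12.5) [0.465, 0.008, 0.123] [-0.0, 0.01, 0.004]
```

Request:
drive_tool --motion '[0.15,0,0.03,0,0,0,0.7,0.3,0,0.07,0,0.01,0,0.7,0.42,0.01,0.07,0,0.01,0,0.7,0.465,0.01,0.1,0,0.01,0,0.7,0.465,0.01,0.2,0,0.01,0,0.7,0.465,0.01,0.3,0,0.01,0,0.7,0.465,0.01,0.38,0,0.01,0,0.7,0.465,0.01,0.42,0,0.01,0,0.7,0.465,0.01,0.44,0,0.01,0,0.7,0.465,0.01,0.44,0,0.01,0,0.7,0.465,0.01,0.44,0,0.01,0,0.7]'

```text
time: 5.18
eef_pos: [468.7, -346.2, 37.5]
ee_rot: [0.0, 0.994, -0.107, 0.0]
wrist_force: [-0.3, -0.7, -1.4]
gripper_width: 37.4
grip_force: 30.9
```

Run:
```python
from h import *
print(robot.get_obs()['wrist_force']);a=np.radians(-12.5);g=np.array([465.3,-344.8])+4.8*np.array([np.cos(a),np.sin(a)])
go((*g,33.5,-12.5))
```

```text
[-0.34531218 -0.665448   -1.41443466]
(np.float64(469.9862208341757), np.float64(-345.8389101469029), 33.5, -12.5) [0.006, -0.003, 0.02] [0.001, -0.001, 0.004]
```

Still hanging, about 4 mm above the floor. I'll go down gently.

Request:
drive_tool --motion '[0.005,0,0.01,0,0,0,0.7,0.005,0,0.016,0,0,0,0.7,0.005,0,0.02,0,0,0,0.7,0.005,0,0.02,0,0,0,0.7]'

```text
time: 5.52
eef_pos: [469.3, -346.3, 33.4]
ee_rot: [0.0, 0.994, -0.108, 0.0]
wrist_force: [0.2, 0.1, -2.1]
gripper_width: 37.2
grip_force: 30.9
```

Request:
drive_tool --motion '[0,0,0.005,0,0,0,0.7,0,0,0.005,0,0,0,0.7]'

```text
time: 5.68
eef_pos: [469.3, -346.2, 33.2]
ee_rot: [0.0, 0.994, -0.108, 0.0]
wrist_force: [-1.2, 1.4, 4.7]
gripper_width: 37.3
grip_force: 31.7
```

Request:
drive_tool --motion '[0,0,0.005,0,0,0,0.7,0,0,0.005,0,0,0,0.7]'

```text
time: 5.85
eef_pos: [469.3, -346.3, 33.2]
ee_rot: [0.0, 0.994, -0.108, 0.0]
wrist_force: [-3.8, 2.8, 11.9]
gripper_width: 37.7
grip_force: 32.4
```

Request:
drive_tool --motion '[0,0,-0.005,0,0,0,0.2,0,0,-0.005,0,0,0,0.2,0,0,-0.005,0,0,0,0.2,0,0,-0.005,0,0,0,0.2,0,0,-0.005,0,0,0,0.2,0,0,-0.2,0,0,0,0.2,0,0,-0.4,0,0,0,0.2,0,0,-0.6,0,0,0,0.2,0,0,-0.7,0,0,0,0.2,0,0,-0.7,0,0,0,0.2,0,0,-0.7,0,0,0,0.2,0,0,-0.7,0,0,0,0.2]'

```text
time: 6.85
eef_pos: [468.6, -345.5, 170.0]
ee_rot: [-0.001, 0.994, -0.108, -0.001]
wrist_force: [0.1, -0.2, -0.5]
gripper_width: 68.3
grip_force: 0.0
```

```bash
sed -i "s/'blue':\[(108,125)\]/'blue':[(98,128)]/" h.py
python3 - <<'E'
from h import *
im,i=look('g5');print(pose()[0]);print(tray(im,i,'green'),tray(im,i,'blue'))
print([(a,p,plane(i,p,49).round(1)) for a,p in dogpts(im,'green',1e5,(0,512,0,384))])
go((520,-180,180,-5),(451,-15,170,-8))
E
```

```text
[ 468.36226942 -345.27251499  169.34042015]
(array([280. , 167.5]), array([ 461.5, -360.1]), array([30.1, 82.5]), -12.3) (array([ 87.4, 212.5]), array([ 462.4, -175.5]), array([59.6, 81.8]), -17.6)
[(1305, array([232.9, 168.5]), array([ 486.2, -330.2,   49. ])), (1392, array([280.9, 168.5]), array([ 478. , -367.5,   49. ])), (404, array([256.7, 195.8]), array([ 459.9, -343.9,   49. ])), (69, array([256.5, 219.2]), array([ 439.9, -339.4,   49. ])), (60, array([256.4, 233. ]), array([ 427.7, -336.6,   49. ]))]
(520, -180, 180, -5) [0.075, -0.863, -0.052] [-0.002, 0.004, -0.163]
(451, -15, 170, -8) [-0.438, -1.595, 0.001] [-0.002, 0.004, -0.097]
```

View pics/g5.png

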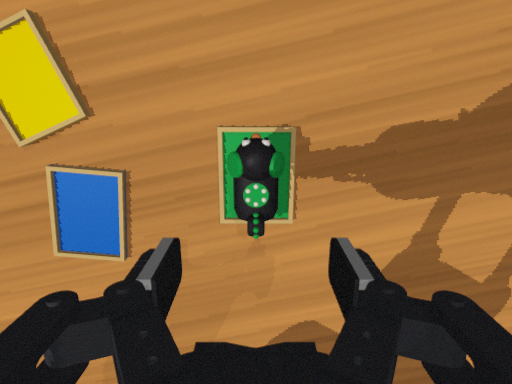

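The green dog stands in its tray, spot at (256,195), aligned and centred. Next is the blue dog.

Request:
drive_tool --motion '[-0.03,-0.2,0,0,0,0,0.2,-0.1,-0.4,0,0,0,0,0.2,-0.15,-0.6,0,0,0,0,0.2,-0.2,-0.8,0,0,0,0,0.2,-0.22,-0.95,0,0,0,0,0.2]'

```text
time: 7.32
eef_pos: [464.2, -147.4, 168.9]
ee_rot: [-0.001, 0.994, -0.108, -0.003]
wrist_force: [-0.6, 0.4, -0.3]
gripper_width: 68.5
grip_force: 0.0
```

Request:
drive_tool --motion '[-0.06,-0.2,0,0,0,0,0.2,-0.1,-0.35,0,0,0,0,0.2,-0.15,-0.5,0,0,0,0,0.2,-0.22,-0.65,0,0,0,0,0.2,-0.22,-0.65,0,0,0,0,0.2,-0.22,-0.65,0,0,0,0,0.2,-0.22,-0.65,0,0,0,0,0.2,-0.22,-0.65,0,0,0,0,0.2]'

```text
time: 7.98
eef_pos: [451.9, -15.6, 170.3]
ee_rot: [0.0, 0.994, -0.108, -0.001]
wrist_force: [0.2, -0.7, -0.7]
gripper_width: 68.2
grip_force: 0.0
```

```bash
cat >> h.py <<'E'
def dog(im,i,c,win=(130,380,60,300),zs=49,ze=55):
    "spot, ears, tail -> world points on their planes"
    for a,p in dogpts(im,c,1500,win): print(a,p,'z49',plane(i,p,49).round(1)[:2],'z55',plane(i,p,ze).round(1)[:2])
E
python3 - <<'E'
from h import *
im,i=look('b1');print(pose()[0]);dog(im,i,'blue')
sc,sd=cams.camera_info('scene'),cams.camera_info('side')
E
```

```text
[451.97766885 -15.80193814 170.47514856]
371 [264.3 158.2] z49 [472.2 -26.7] z55 [473.4 -26.8]
286 [226.  171.1] z49 [468.5   5.3] z55 [469.8   4.5]
421 [257.3 192.8] z49 [445.5 -15.2] z55 [447.3 -15.6]
137 [265.7 221.1] z49 [419.8 -16.8] z55 [422.2 -17.1]
```

View pics/b1.png

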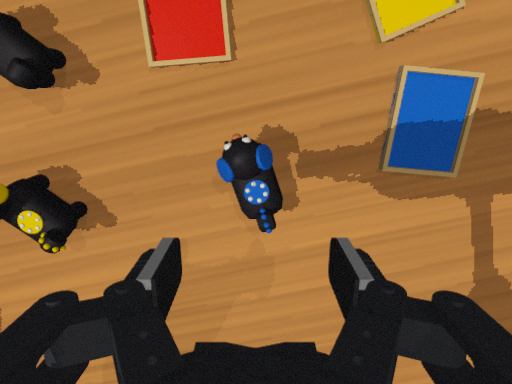

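Blue dog: spot (257,193), ears (226,171) and (264,158), tail (266,221). That gives a yaw of about +6.7°, with ears and tail agreeing.

Run:
```python
from h import *
go((449.3,-14.4,80,6.7),(449.3,-14.4,24,6.7))
```

```text
(449.3, -14.4, 80, 6.7) [-0.014, -0.004, 0.452] [0.001, 0.001, -0.425]
(449.3, -14.4, 24, 6.7) [-0.014, -0.004, 0.732] [0.001, 0.001, -0.425]
```

Request:
drive_tool --motion '[-0.01,0,0.15,0,0,-0.15,0.2,-0.01,0,0.3,0,0,-0.3,0.2,-0.01,0,0.4,0,0,-0.425,0.2,-0.01,0,0.45,0,0,-0.425,0.2,-0.01,0,0.55,0,0,-0.425,0.2,-0.015,0,0.65,0,0,-0.425,0.2,-0.015,0,0.7,0,0,-0.425,0.2,-0.015,0,0.73,0,0,-0.425,0.2,-0.015,0,0.73,0,0,-0.425,0.2,-0.015,0,0.73,0,0,-0.425,0.2]'

```text
time: 8.87
eef_pos: [449.2, -14.8, 25.0]
ee_rot: [0.0, 0.998, 0.058, -0.0]
wrist_force: [-0.3, 0.1, -0.6]
gripper_width: 68.5
grip_force: 0.0
```

Request:
drive_tool --motion '[0,0,0,0,0,0,0.7,0,0,0,0,0,0,0.7,0,0,0,0,0,0,0.7,0,0,0,0,0,0,0.7,0,0,0,0,0,0,0.7,0,0,0,0,0,0,0.7]'

```text
time: 9.37
eef_pos: [449.6, -14.4, 25.9]
ee_rot: [0.001, 0.998, 0.059, 0.001]
wrist_force: [-1.3, -1.9, 6.1]
gripper_width: 37.6
grip_force: 30.8
```

Request:
drive_tool --motion '[0,0,-0.1,0,0,0,0.7,0,0,-0.3,0,0,0,0.7,0,0,-0.5,0,0,0,0.7,0,0,-0.5,0,0,0,0.7,0,0,-0.5,0,0,0,0.7]'

```text
time: 9.78
eef_pos: [450.4, -14.2, 127.0]
ee_rot: [0.001, 0.998, 0.059, 0.003]
wrist_force: [-0.7, 0.3, -1.2]
gripper_width: 37.6
grip_force: 31.0
```

Run:
```python
from h import *
print(pose()[0])
go((380,-148,122,-17.6))
```

```text
[450.38781294 -14.19586343 127.0474294 ]
(380, -148, 122, -17.6) [-0.429, 0.623, 0.024] [0.001, -0.007, 0.542]
```

Request:
drive_tool --motion '[-0.1,0.15,0,0,0,0.1,0.7,-0.2,0.3,0,0,0,0.25,0.7,-0.3,0.45,0.02,0,0,0.4,0.7,-0.4,0.58,0.02,0,-0.01,0.54,0.7,-0.43,0.62,0.02,0,-0.01,0.54,0.7,-0.43,0.62,0.02,0,-0.01,0.54,0.7,-0.43,0.62,0.02,0,-0.01,0.54,0.7,-0.43,0.62,0.02,0,-0.01,0.54,0.7]'

```text
time: 10.45
eef_pos: [377.9, -146.3, 120.3]
ee_rot: [-0.0, 0.988, -0.152, -0.005]
wrist_force: [0.1, 0.1, -1.2]
gripper_width: 37.7
grip_force: 31.1
```

Run:
```python
from h import *
im,i=look('b2');p,r=pose();print(p);t=tray(im,i,'blue');print(t)
P=[b for b in dogpts(im,'blue',4000,(200,320,270,330))]
for a,q in P: print(a,q,r.inv().apply(plane(i,q,p[2]-25.5+45)-p).round(1))
x,y=t[1];go((x,y,85,t[3]),(x,y,32,t[3]))
```

```text
[ 378.15238691 -146.21649915  120.52355762]
(array([261.5,  60.4]), array([ 462.5, -176.8]), array([61.7, 81.9]), -17.6)
1331 [255.8 295.8] [ -5.8  -0.5 -19.4]
(np.float64(462.5), np.float64(-176.8), 85, -17.6) [0.45, 0.019, 0.174] [0.001, 0.011, 0.003]
(np.float64(462.5), np.float64(-176.8), 32, -17.6) [0.452, 0.019, 0.439] [0.001, 0.011, 0.003]
```

Request:
drive_tool --motion '[0.15,0,0.03,0,0,0,0.7,0.3,0.01,0.07,0,0.01,0,0.7,0.42,0.02,0.07,0,0.01,0,0.7,0.452,0.02,0.12,0,0.01,0,0.7,0.452,0.02,0.22,0,0.01,0,0.7,0.452,0.02,0.32,0,0.01,0,0.7,0.452,0.02,0.39,0,0.01,0,0.7,0.452,0.02,0.42,0,0.01,0,0.7,0.452,0.02,0.435,0,0.01,0,0.7,0.452,0.02,0.435,0,0.01,0,0.7,0.452,0.02,0.435,0,0.01,0,0.7]'

```text
time: 11.42
eef_pos: [462.8, -178.2, 33.8]
ee_rot: [0.001, 0.988, -0.152, 0.0]
wrist_force: [0.6, 0.6, -1.8]
gripper_width: 37.7
grip_force: 31.1
```

Run:
```python
from h import *
go((462.8,-176.8,29.5,-17.6))
```

```text
(462.8, -176.8, 29.5, -17.6) [-0.002, -0.007, 0.022] [0.003, -0.001, 0.002]
```

Request:
drive_tool --motion '[0,-0.007,0.008,0,0,0,0.7,0,-0.007,0.016,0,0,0,0.7,0,-0.007,0.02,0,0,0,0.7,0,-0.007,0.022,0,0,0,0.7,0,-0.007,0.022,0,0,0,0.7]'

```text
time: 11.83
eef_pos: [463.1, -177.1, 29.9]
ee_rot: [0.001, 0.988, -0.152, 0.0]
wrist_force: [-0.6, 0.9, 4.6]
gripper_width: 37.5
grip_force: 31.8
```

Request:
drive_tool --motion '[0,0,0.005,0,0,0,0.7,0,0,0.005,0,0,0,0.7]'

```text
time: 12.0
eef_pos: [463.1, -177.1, 29.9]
ee_rot: [0.001, 0.988, -0.152, 0.001]
wrist_force: [-3.0, 1.5, 12.7]
gripper_width: 37.7
grip_force: 32.9
```

Request:
drive_tool --motion '[0,0,-0.005,0,0,0,0.2,0,0,-0.005,0,0,0,0.2,0,0,-0.005,0,0,0,0.2,0,0,-0.005,0,0,0,0.2,0,0,-0.005,0,0,0,0.2,0,0,-0.2,0,0,0,0.2,0,0,-0.4,0,0,0,0.2,0,0,-0.6,0,0,0,0.2,0,0,-0.7,0,0,0,0.2,0,0,-0.7,0,0,0,0.2,0,0,-0.7,0,0,0,0.2,0,0,-0.7,0,0,0,0.2]'

```text
time: 13.0
eef_pos: [461.9, -176.3, 166.8]
ee_rot: [0.001, 0.988, -0.152, -0.001]
wrist_force: [0.4, -0.1, -0.9]
gripper_width: 68.3
grip_force: 0.0
```

Run:
```python
from h import *
im,i=look('b3');print(pose()[0]);dog(im,i,'blue',(200,320,60,300))
for c in('yellow','red'):print(c,tray(im,i,c))
a=np.radians(-17.6);print('want spot',462.5-5*np.cos(a),-176.8-5*np.sin(a))
go((455,0,170,-17.6),(455,175,170,-17.6))
```

```text
[ 461.64906701 -176.10400662  166.26668481]
1304 [232.4 164.1] z49 [ 484.7 -164.1] z55 [ 485.8 -164.9]
1462 [281.5 165.5] z49 [ 472.  -200.3] z55 [ 473.4 -200.3]
441 [256.4 191.3] z49 [ 457.8 -175.3] z55 [ 459.6 -175.8]
77 [256.  214.8] z49 [ 438.7 -168.9] z55 [ 440.9 -169.6]
69 [255.9 229.1] z49 [ 426.6 -165.1] z55 [ 429.2 -165.8]
yellow (array([199.1,  39.5]), array([ 590.2, -166.7]), array([84.1, 62.6]), 10.6)
red (array([15.4, 91. ]), array([602.1,   6.1]), array([42.4, 83.7]), -8.0)
want spot 457.7340466610353 -175.28815054624778
(455, 0, 170, -17.6) [-0.297, -0.83, -0.019] [0.002, 0.005, 0.002]
(455, 175, 170, -17.6) [-0.56, -1.664, -0.019] [0.002, 0.005, 0.002]
```

The blue dog's spot is within 0.1 mm of where it should be. Next is the yellow dog.

Request:
drive_tool --motion '[-0.06,-0.17,-0.02,0,0,0,0.2,-0.13,-0.36,-0.02,0,0,0,0.2,-0.2,-0.55,-0.02,0,0,0,0.2,-0.27,-0.75,-0.02,0,0,0,0.2,-0.33,-0.95,-0.02,0,0,0,0.2]'

```text
time: 13.47
eef_pos: [455.2, 25.1, 169.7]
ee_rot: [0.001, 0.988, -0.153, -0.002]
wrist_force: [1.0, 0.2, -0.4]
gripper_width: 67.9
grip_force: 0.0
```

Request:
drive_tool --motion '[-0.06,-0.2,0,0,0,-0.15,0.2,-0.12,-0.35,0,0,0,-0.3,0.2,-0.18,-0.5,0,0,0,-0.45,0.2,-0.23,-0.7,0,0,0,-0.6,0.2,-0.23,-0.72,0,0,0,-0.75,0.2,-0.23,-0.72,0,0,0,-0.85,0.2,-0.23,-0.72,0,0,0,-0.85,0.2,-0.23,-0.72,0,0,0,-0.85,0.2,-0.23,-0.72,0,0,0,-0.85,0.2]'

```text
time: 14.22
eef_pos: [456.0, 174.2, 170.2]
ee_rot: [0.001, 0.984, 0.179, -0.002]
wrist_force: [0.1, -0.5, 1.1]
gripper_width: 68.0
grip_force: 0.0
```

Run:
```python
from h import *
im,i=look('y1');print(pose()[0]);dog(im,i,'yellow')
```

```text
[456.2462115  174.06320597 170.55070789]
394 [260.2 141.7] z49 [490.6 183.6] z55 [491.4 184. ]
312 [220.6 153.9] z49 [470.7 209.2] z55 [472. 209.]
471 [252.4 178.3] z49 [460.9 179. ] z55 [462.4 179.5]
74 [258.6 200. ] z49 [445.5 167.8] z55 [447.4 168.6]
69 [262.5 213.7] z49 [435.4 160.5] z55 [437.5 161.5]
```

View pics/y1.png

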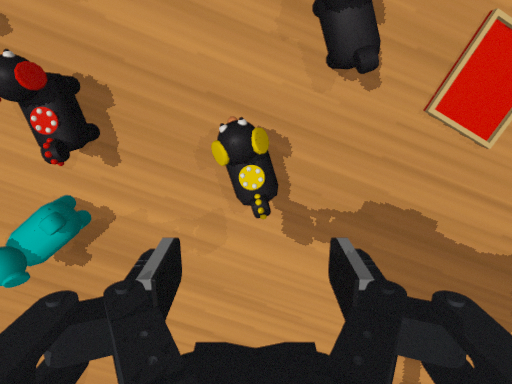

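Yellow dog: spot (252,178), ears (221,154) and (260,142), tail (262,214). Its yaw is about +38°, and the neighbours are clear of the fingers.

Run:
```python
from h import *
go((463.8,181.8,80,38),(463.8,181.8,24,38))
```

```text
(463.8, 181.8, 80, 38) [0.05, -0.024, 0.453] [0.001, 0.004, -0.387]
(463.8, 181.8, 24, 38) [0.051, -0.024, 0.733] [0.001, 0.004, -0.387]
```

Request:
drive_tool --motion '[0.02,-0.01,0.15,0,0,-0.15,0.2,0.05,-0.02,0.3,0,0,-0.3,0.2,0.05,-0.024,0.4,0,0,-0.387,0.2,0.05,-0.024,0.45,0,0,-0.387,0.2,0.05,-0.024,0.55,0,0,-0.387,0.2,0.05,-0.024,0.65,0,0,-0.387,0.2,0.05,-0.024,0.7,0,0,-0.387,0.2,0.05,-0.024,0.73,0,0,-0.387,0.2,0.05,-0.024,0.73,0,0,-0.387,0.2,0.05,-0.024,0.73,0,0,-0.387,0.2]'

```text
time: 15.1
eef_pos: [464.5, 182.1, 25.4]
ee_rot: [0.001, 0.945, 0.326, -0.001]
wrist_force: [-0.0, -0.3, 0.1]
gripper_width: 68.5
grip_force: 0.0
```

Request:
drive_tool --motion '[0,0,0,0,0,0,0.7,0,0,0,0,0,0,0.7,0,0,0,0,0,0,0.7,0,0,0,0,0,0,0.7,0,0,0,0,0,0,0.7,0,0,0,0,0,0,0.7]'

```text
time: 15.6
eef_pos: [465.0, 182.6, 26.2]
ee_rot: [0.001, 0.945, 0.327, 0.0]
wrist_force: [0.1, -1.5, 6.1]
gripper_width: 37.9
grip_force: 31.0
```

Request:
drive_tool --motion '[0,0,-0.1,0,0,0,0.7,0,0,-0.3,0,0,0,0.7,0,0,-0.5,0,0,0,0.7,0,0,-0.55,0,0,0,0.7,0,0,-0.55,0,0,0,0.7]'

```text
time: 16.02
eef_pos: [466.6, 183.3, 138.6]
ee_rot: [0.001, 0.945, 0.327, 0.003]
wrist_force: [-0.9, -0.5, -1.5]
gripper_width: 37.5
grip_force: 30.7
```

Run:
```python
from h import *
go((470,30,135,20),(500,-110,135,10.6),(500,-180,130,10.6))
```

```text
(470, 30, 135, 20) [-0.46, 0.613, 0.018] [0.004, -0.008, 0.403]
(500, -110, 135, 10.6) [-0.775, 1.256, 0.019] [0.004, -0.009, 0.612]
(500, -180, 130, 10.6) [-0.991, 1.532, 0.044] [0.004, -0.009, 0.612]
```

Request:
drive_tool --motion '[-0.1,0.15,0,0,0,0.1,0.7,-0.22,0.3,0,0,0,0.2,0.7,-0.34,0.45,0,0,0,0.3,0.7,-0.46,0.61,0,0,0,0.4,0.7,-0.55,0.8,0,0,0,0.5,0.7,-0.64,1.0,0,0,0,0.61,0.7,-0.64,1.0,0,0,-0.01,0.61,0.7]'

```text
time: 16.6
eef_pos: [488.1, -60.3, 134.0]
ee_rot: [0.004, 0.996, 0.089, -0.004]
wrist_force: [0.5, 0.0, -0.4]
gripper_width: 37.6
grip_force: 30.9
```

Run:
```python
from h import *
print(pose()[0])
go((591.5,-167.3,110,10.6),(591.5,-167.3,35,10.6))
```

```text
[488.09751263 -60.297092   134.0282379 ]
(591.5, -167.3, 110, 10.6) [0.415, 0.617, 0.121] [0.009, 0.012, -0.008]
(591.5, -167.3, 35, 10.6) [0.418, 0.615, 0.496] [0.009, 0.012, -0.008]
```

Request:
drive_tool --motion '[0.1,0.15,0,0,0,0,0.7,0.2,0.3,0.03,0,0.01,0,0.7,0.3,0.45,0.07,0.01,0.01,-0.01,0.7,0.38,0.57,0.12,0.01,0.01,-0.01,0.7,0.415,0.616,0.2,0.01,0.01,-0.01,0.7,0.415,0.616,0.3,0.01,0.01,-0.01,0.7,0.415,0.616,0.36,0.01,0.01,-0.01,0.7,0.415,0.616,0.36,0.01,0.01,-0.01,0.7,0.415,0.616,0.36,0.01,0.01,-0.01,0.7,0.415,0.616,0.36,0.01,0.01,-0.01,0.7]'

```text
time: 17.43
eef_pos: [590.8, -159.4, 63.0]
ee_rot: [-0.002, 0.995, 0.097, -0.001]
wrist_force: [0.9, -1.1, -0.6]
gripper_width: 37.5
grip_force: 31.0
```

Run:
```python
from h import *
print(pose()[0])
go((591.5,-167.3,34,10.6),(591.5,-167.3,30,10.6))
```

```text
[ 590.75469378 -159.41779214   63.00781154]
(591.5, -167.3, 34, 10.6) [-0.004, 0.04, 0.145] [-0.006, 0.002, 0.012]
(591.5, -167.3, 30, 10.6) [-0.004, 0.04, 0.165] [-0.006, 0.002, 0.012]
```

Request:
drive_tool --motion '[-0.004,0.04,0,-0.006,0,0.012,0.7,-0.004,0.04,0.05,-0.006,0,0.012,0.7,-0.004,0.04,0.1,-0.006,0,0.012,0.7,-0.004,0.04,0.13,-0.006,0,0.012,0.7,-0.004,0.04,0.145,-0.006,0,0.012,0.7,-0.004,0.04,0.155,-0.006,0,0.012,0.7,-0.004,0.04,0.16,-0.006,0,0.012,0.7,-0.004,0.04,0.163,-0.006,0,0.012,0.7,-0.004,0.04,0.165,-0.006,0,0.012,0.7]'

```text
time: 18.18
eef_pos: [591.9, -167.7, 30.6]
ee_rot: [0.0, 0.996, 0.092, -0.0]
wrist_force: [0.7, 0.4, -1.1]
gripper_width: 37.7
grip_force: 31.1
```

Request:
drive_tool --motion '[0,0,0.005,0,0,0,0.7,0,0,0.005,0,0,0,0.7]'

```text
time: 18.35
eef_pos: [592.0, -167.7, 30.3]
ee_rot: [0.0, 0.996, 0.092, 0.0]
wrist_force: [-1.4, 0.2, 3.2]
gripper_width: 37.8
grip_force: 31.5
```

Contact. I'll release and lift.

Request:
drive_tool --motion '[0,0,0,0,0,0,0.2,0,0,0,0,0,0,0.2,0,0,0,0,0,0,0.2,0,0,0,0,0,0,0.2,0,0,0,0,0,0,0.2,0,0,-0.2,0,0,0,0.2,0,0,-0.4,0,0,0,0.2,0,0,-0.6,0,0,0,0.2,0,0,-0.7,0,0,0,0.2,0,0,-0.7,0,0,0,0.2,0,0,-0.7,0,0,0,0.2,0,0,-0.7,0,0,0,0.2]'

```text
time: 19.35
eef_pos: [590.9, -167.2, 168.4]
ee_rot: [-0.0, 0.996, 0.092, -0.001]
wrist_force: [0.2, 0.5, -0.1]
gripper_width: 68.1
grip_force: 0.0
```

Run:
```python
from h import *
im,i=look('y3');print(pose()[0]);dog(im,i,'yellow',(200,320,60,300))
m=mask(im,'yellow',110,70);pts=np.vstack([q for q in cv2.findContours(m,0,1)[0] if cv2.contourArea(q)>30])
B=[b for b in blobs(m,500)];print([(b[0],b[1]) for b in B])
P=np.array([plane(i,q[0],4)[:2] for q in pts],np.float32);print(cv2.minAreaRect(P))
a=np.radians(10.6);print('want spot',590.2-5*np.cos(a),-166.7-5*np.sin(a))
go((570,0,170,10.6),(540,190,170,15),(440,344,170,15))
```

```text
[ 590.60315165 -167.13636948  167.71721719]
1438 [232.  166.3] z49 [ 603.6 -145.4] z55 [ 605.  -145.6]
1392 [281.1 166.7] z49 [ 610.4 -183.5] z55 [ 611.6 -182.8]
473 [256.6 192.9] z49 [ 585.6 -168.5] z55 [ 587.4 -168.1]
76 [256.3 216.2] z49 [ 565.8 -172. ] z55 [ 568.1 -171.5]
63 [256.2 230.2] z49 [ 553.4 -174.2] z55 [ 556.  -173.7]
[(1423, array([231. , 165.2])), (1382, array([280.1, 165.6]))]
((579.805908203125, -168.6894073486328), (103.87953186035156, 62.604305267333984), 10.70874309539795)
want spot 585.2853232542523 -167.6197567530636
(570, 0, 170, 10.6) [0.052, -0.84, -0.01] [-0.002, 0.004, -0.0]
(540, 190, 170, 15) [0.08, -1.802, -0.009] [-0.002, 0.004, -0.098]
(440, 344, 170, 15) [-0.27, -2.651, -0.007] [-0.002, 0.004, -0.098]
```

View pics/y3.png

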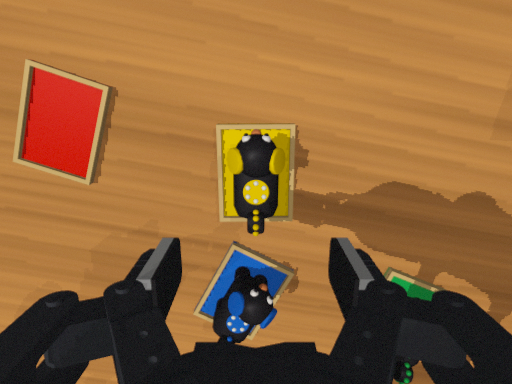

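The yellow dog is in its tray, spot at (256,193), aligned and within about 1 mm. The red tray is fully visible at (62,122). Next is the red dog.

Request:
drive_tool --motion '[-0.02,-0.2,0,0,0,0,0.2,-0.05,-0.4,0,0,0,0,0.2,-0.08,-0.6,0,0,0,0,0.2,-0.1,-0.8,0,0,0,0,0.2,-0.1,-1.0,0,0,0,0,0.2]'

```text
time: 19.82
eef_pos: [532.5, 26.8, 167.3]
ee_rot: [-0.0, 0.996, 0.092, -0.003]
wrist_force: [-1.1, -0.6, -0.7]
gripper_width: 68.3
grip_force: 0.0
```

Request:
drive_tool --motion '[-0.02,-0.2,0,0,0,0,0.2,-0.05,-0.4,0,0,0,0,0.2,-0.08,-0.6,0,0,0,0,0.2,-0.1,-0.8,0,0,0,0,0.2,-0.1,-1.0,0,0,0,0,0.2,-0.1,-1.0,0,0,0,0,0.2]'

```text
time: 20.32
eef_pos: [475.8, 224.3, 167.6]
ee_rot: [-0.002, 0.995, 0.095, -0.002]
wrist_force: [-0.1, -0.5, -0.2]
gripper_width: 68.4
grip_force: 0.0
```

Run:
```python
from h import *
print(pose()[0]);go((443,343,170,30))
im=cv2.imread('pics/y3.png')
```

```text
[475.8274633  224.33963607 167.56898876]
(443, 343, 170, 30) [-0.049, -0.614, -0.01] [-0.005, 0.004, -0.424]
```

Request:
drive_tool --motion '[-0.01,-0.2,0,0,0,-0.15,0.2,-0.03,-0.4,0,0,0,-0.3,0.2,-0.05,-0.6,0,0,0,-0.42,0.2,-0.05,-0.61,0,0,0,-0.42,0.2,-0.05,-0.61,0,0,0,-0.42,0.2,-0.05,-0.61,0,0,0,-0.42,0.2,-0.05,-0.61,0,0,0,-0.42,0.2]'

```text
time: 20.9
eef_pos: [446.6, 334.8, 168.3]
ee_rot: [0.001, 0.967, 0.254, -0.001]
wrist_force: [0.3, -0.1, 0.0]
gripper_width: 68.2
grip_force: 0.0
```

Run:
```python
from h import *
im,i=look('r1');print(pose()[0]);dog(im,i,'red')
```

```text
[446.84065608 334.73410469 168.61520377]
389 [258.6 145. ] z49 [476.9 349.4] z55 [477.7 349.9]
320 [217.5 150.3] z49 [457.7 375.2] z55 [458.9 375.1]
466 [244.1 179.6] z49 [447.2 345.8] z55 [448.7 346.4]
72 [246.8 202.5] z49 [431.4 334.6] z55 [433.3 335.5]
72 [248.3 216.2] z49 [421.6 327.7] z55 [423.7 328.8]
```

View pics/r1.png

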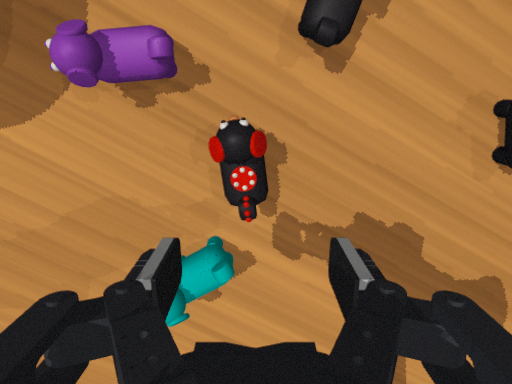

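Red dog: spot (244,180), ears (217,150) and (259,145), tail (248,216). Its yaw is about +37°. The turquoise animal at (205,275) lies about 60 mm behind it, clear of the fingers.

Run:
```python
from h import *
go((450.2,348.5,80,37),(450.2,348.5,25,37))
```

```text
(450.2, 348.5, 80, 37) [0.049, -0.052, 0.443] [0.001, 0.003, -0.169]
(450.2, 348.5, 25, 37) [0.05, -0.052, 0.718] [0.001, 0.003, -0.169]
```

Request:
drive_tool --motion '[0.02,-0.03,0.1,0,0,-0.1,0.2,0.05,-0.052,0.2,0,0,-0.17,0.2,0.05,-0.052,0.3,0,0,-0.17,0.2,0.05,-0.052,0.42,0,0,-0.17,0.2,0.05,-0.052,0.53,0,0,-0.17,0.2,0.05,-0.052,0.63,0,0,-0.17,0.2,0.05,-0.052,0.69,0,0,-0.17,0.2,0.05,-0.052,0.72,0,0,-0.17,0.2,0.05,-0.052,0.72,0,0,-0.17,0.2,0.05,-0.052,0.72,0,0,-0.17,0.2]'

```text
time: 21.78
eef_pos: [450.8, 349.6, 25.5]
ee_rot: [0.0, 0.948, 0.318, -0.0]
wrist_force: [0.1, -0.5, -0.5]
gripper_width: 68.4
grip_force: 0.0
```

Request:
drive_tool --motion '[0,0,0,0,0,0,0.7,0,0,0,0,0,0,0.7,0,0,0,0,0,0,0.7,0,0,0,0,0,0,0.7,0,0,0,0,0,0,0.7,0,0,0,0,0,0,0.7]'

```text
time: 22.28
eef_pos: [451.0, 350.5, 26.5]
ee_rot: [0.0, 0.948, 0.319, 0.001]
wrist_force: [0.0, -1.9, 6.6]
gripper_width: 37.6
grip_force: 31.2
```

Request:
drive_tool --motion '[0,0,-0.1,0,0,0,0.7,0,0,-0.3,0,0,0,0.7,0,0,-0.5,0,0,0,0.7,0,0,-0.6,0,0,0,0.7,0,0,-0.6,0,0,0,0.7,0,0,-0.6,0,0,0,0.7]'

```text
time: 22.78
eef_pos: [450.2, 350.6, 146.1]
ee_rot: [-0.0, 0.948, 0.319, 0.001]
wrist_force: [0.7, -0.3, -2.5]
gripper_width: 37.8
grip_force: 31.0
```

Run:
```python
from h import *
go((450,180,145,20),(510,20,145,-8))
```

```text
(450, 180, 145, 20) [-0.516, 0.679, 0.005] [-0.0, -0.002, 0.381]
(510, 20, 145, -8) [-0.76, 1.498, 0.004] [-0.001, -0.002, 1.004]
```

Request:
drive_tool --motion '[-0.1,0.13,0,0,0,0.1,0.7,-0.2,0.27,0,0,0,0.2,0.7,-0.31,0.41,0,0,0,0.3,0.7,-0.42,0.55,0,0,0,0.38,0.7,-0.52,0.68,0,0,0,0.5,0.7,-0.52,0.68,0,0,0,0.6,0.7,-0.52,0.68,0,0,0,0.6,0.7]'

```text
time: 23.37
eef_pos: [447.4, 177.1, 143.0]
ee_rot: [0.001, 0.996, 0.086, -0.003]
wrist_force: [-0.4, 0.1, -1.7]
gripper_width: 37.3
grip_force: 31.3
```

Run:
```python
from h import *
go((512,23,128,-8))
```

```text
(512, 23, 128, -8) [0.186, 0.815, 0.075] [0.002, 0.008, 0.397]
```

Request:
drive_tool --motion '[0.04,0.18,0,0,0,0.1,0.7,0.09,0.37,0,0,0,0.2,0.7,0.13,0.56,0.03,0,0,0.3,0.7,0.18,0.74,0.07,0,0.01,0.4,0.7,0.185,0.815,0.075,0,0.01,0.4,0.7,0.185,0.815,0.075,0,0.01,0.4,0.7,0.185,0.815,0.075,0,0.01,0.4,0.7,0.185,0.815,0.075,0,0.01,0.4,0.7,0.185,0.815,0.075,0,0.01,0.4,0.7]'

```text
time: 24.12
eef_pos: [513.8, 26.7, 129.9]
ee_rot: [-0.0, 0.998, -0.067, 0.003]
wrist_force: [0.2, -0.2, -2.6]
gripper_width: 36.8
grip_force: 31.6
```

Run:
```python
from h import *
im,i=look('r2');p,r=pose();print(p);t=tray(im,i,'red');print(t)
for a,q in dogpts(im,'red',4000,(200,320,270,330)): print(a,q,r.inv().apply(plane(i,q,p[2]-26+45)-p).round(1))
a=np.radians(t[3]);x,y=np.array(t[1])+1.8*np.array([np.cos(a),np.sin(a)]);print(x,y);go((x,y,85,t[3]),(x,y,33.5,t[3]))
```

```text
[513.90868688  26.67687688 130.11694816]
(array([259.9,  64.4]), array([603. ,  12.1]), array([61.8, 83.9]), -7.9)
1347 [255.9 300. ] [ -7.8  -0.7 -19. ]
604.782917033829 11.852599817133136
(np.float64(604.782917033829), np.float64(11.852599817133136), 85, -7.9) [0.459, 0.013, 0.229] [-0.001, -0.008, 0.004]
(np.float64(604.782917033829), np.float64(11.852599817133136), 33.5, -7.9) [0.457, 0.013, 0.486] [-0.001, -0.008, 0.004]
```

Request:
drive_tool --motion '[0.15,0,0.03,0,0,0,0.7,0.3,0.01,0.07,0,-0.01,0,0.7,0.42,0.013,0.1,0,-0.01,0,0.7,0.46,0.013,0.17,0,-0.01,0,0.7,0.46,0.013,0.27,0,-0.01,0,0.7,0.46,0.013,0.37,0,-0.01,0,0.7,0.46,0.013,0.44,0,-0.01,0,0.7,0.46,0.013,0.465,0,-0.01,0,0.7,0.46,0.013,0.475,0,-0.01,0,0.7,0.46,0.013,0.475,0,-0.01,0,0.7,0.46,0.013,0.475,0,-0.01,0,0.7]'

```text
time: 25.08
eef_pos: [606.4, 10.3, 36.9]
ee_rot: [-0.0, 0.998, -0.068, 0.0]
wrist_force: [-0.7, -0.8, -1.8]
gripper_width: 37.5
grip_force: 31.6
```

Run:
```python
from h import *
go((604.8,11.9,31,-7.9))
```

```text
(604.8, 11.9, 31, -7.9) [-0.009, -0.007, 0.03] [-0.001, -0.001, 0.002]
```

Request:
drive_tool --motion '[-0.009,-0.007,0.01,0,0,0,0.7,-0.009,-0.007,0.018,0,0,0,0.7,-0.009,-0.007,0.024,0,0,0,0.7,-0.009,-0.007,0.028,0,0,0,0.7,-0.009,-0.007,0.03,0,0,0,0.7,-0.009,-0.007,0.03,0,0,0,0.7]'

```text
time: 25.58
eef_pos: [604.5, 11.6, 30.5]
ee_rot: [-0.0, 0.998, -0.069, -0.0]
wrist_force: [-1.4, 0.7, 1.7]
gripper_width: 37.9
grip_force: 32.1
```

Request:
drive_tool --motion '[0,0,0.005,0,0,0,0.7,0,0,0.005,0,0,0,0.7]'

```text
time: 25.75
eef_pos: [604.4, 11.6, 30.5]
ee_rot: [-0.0, 0.998, -0.068, 0.0]
wrist_force: [-3.9, 0.3, 7.9]
gripper_width: 37.5
grip_force: 32.8
```

Request:
drive_tool --motion '[0,0,0,0,0,0,0.2,0,0,0,0,0,0,0.2,0,0,0,0,0,0,0.2,0,0,0,0,0,0,0.2,0,0,0,0,0,0,0.2,0,0,-0.2,0,0,0,0.2,0,0,-0.4,0,0,0,0.2,0,0,-0.6,0,0,0,0.2,0,0,-0.8,0,0,0,0.2,0,0,-0.8,0,0,0,0.2,0,0,-0.8,0,0,0,0.2,0,0,-0.8,0,0,0,0.2]'

```text
time: 26.75
eef_pos: [603.9, 11.5, 188.5]
ee_rot: [-0.0, 0.998, -0.068, -0.001]
wrist_force: [-0.2, -0.3, -0.3]
gripper_width: 68.7
grip_force: 0.0
```

Run:
```python
from h import *
im,i=look('r3');print(pose()[0],robot.get_obs()['wrist_force']);dog(im,i,'red',(200,320,60,300))
a=np.radians(-7.9);print('want spot',603-5*np.cos(a),12.1-5*np.sin(a))
s=cams.capture('side')[:,:,::-1];cv2.imwrite('pics/end.png',cv2.resize(np.ascontiguousarray(s[60:330,120:400]),(622,600),interpolation=2))
```

```text
[603.33496425  11.59071109 187.47235361] [ 0.56266375 -1.13257776 -0.08444281]
1149 [233.7 162.7] z49 [621.2  28.5] z55 [622.4  27.9]
1297 [278.9 163.1] z49 [615.6  -9.4] z55 [616.9  -9.2]
406 [256.  187.7] z49 [596.7  12.8] z55 [598.5  12.5]
135 [255.7 215.3] z49 [571.4  16.5] z55 [573.7  16.2]
want spot 598.0474526838085 12.787222730185732
```

View pics/end.png

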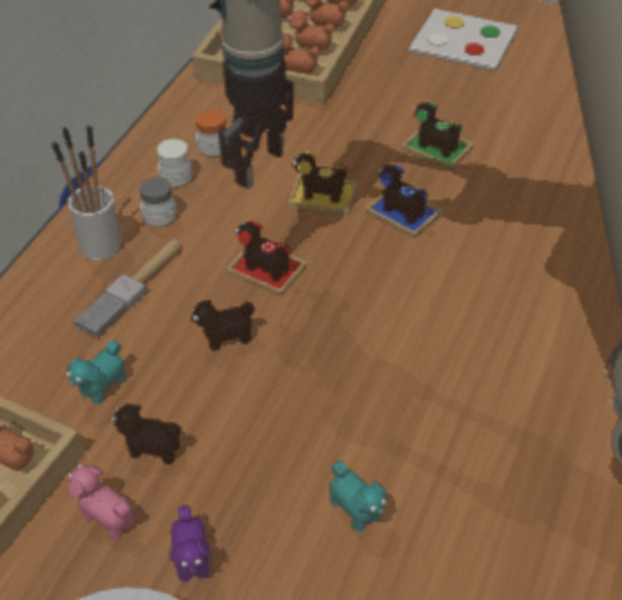

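The end picture shows all four dogs upright in their matching trays: green (438,130), yellow (322,178), blue (405,195) and red (265,250). The blank dogs and decoys have not moved, and the gripper is clear of everything.

```bash
python3 -c "
from station import workorder
print(workorder.sign_off())"
```

```text
the job is handed in; nothing more can be done
None
```

All four painted dogs stand upright in their matching trays, lined up and centred to within about 2 mm, with the blank dogs and look-alikes untouched; handed in at about 27 s of the 102 s limit.

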